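Isolate the strap slitter and unlock its hood with the trapped key

ROBOT

A 6-joint arm with a two-finger parallel gripper is mounted at the origin on the work surface. World frame = base frame: x ahead of the robot, y to its left, z up, the work surface at z = 0. Lengths are in m, angles in rad, forces in N, time in s.
With the tool pointing down it reaches from about 0.25 to 0.725 m from the base axis. Payload 4 kg.
Tool frame: the origin (TCP) lies at the very end of the fingers, on their centre line; the grasp point (between the pads) lies 19 mm behind it; z points along the fingers, y is the line along which they close (so a half turn about z gives the same grasp; the last joint's range is limited). The gripper opens to 85 mm and grips with 20 to 120 N. Pads are 22 mm wide; open, the fingers measure 114 mm over their backs; the gripper's body (76 mm by 85 mm) begins 54 mm behind the grasp point. The pads swing forward as they close: fully open they stand 13 mm farther back than shut.
Start: joints at [-1.194, 0.241, 0.005, 1.335, 0, 1.571], TCP at [0.184, -0.465, 0.231] pointing down, gripper open.
Joint ranges: [-2.72, 2.72], [-1.05, 1.87], [-1.09, 1.28], [-1.99, 2.15], [-1.42, 1.44], [-3.14, 3.14]. Speed limits (rad/s): [2.79, 2.79, 3.14, 3.14, 3.14, 3.14].

INTERFACE

Orientations are given as a unit quaternion [x, y, z, w].
In Python, from workcell import bot gives the robot as it stands.
- The arm moves only by the tool carry_out, never from a script. Its argument "increments" is one flat list of numbers, 5 for each row, row after row: the finger opening in cm, from 0 to 8.54, then the shift along the tool's x, y, z in cm, then the turn about the tool's z in rad. A call has exactly 5 rows; each row shifts and turns the commanded pose from where the row before left it, along the tool's axes as they then stand; what a row does not reach is not made up. A row lasts 1/8 s, in which the tool goes at most 62.5 mm and 10.7 degrees, less where a joint would pass 70% of its speed; a pose out of reach is approached as far as the arm can. A call with a gripper value outside its range is refused whole. The fingers move at their own pace and stop on an object; the grip force is fixed at half the most. Time passes only in rows, so rows that do not move let the fingers close, or fill a call up. It gives the time, the measured TCP pose, the force, the opening and the grip force at its end, in the units of the state.
- bot.get_obs(): the state, without advancing time (a new reading comes with each control period).
- bot.camera(name): name is "scene" or "top" or "wrist"; returns a dict with "pixels" (420x560x3 uint8, blue, green, red), "range_z" (420x560 float32, m along the optical axis (not along the pixel's ray), 0 where there is no reading), "mtx" (3x3 intrinsics, pixels), "eye" and "attitude" of the camera in the world. Camera axes: x right, y down, z forward; pixel columns grow to the right and rows downward; lengths in m; the calibration is good to about 2 mm. A picture is of the moment at which its call begins.
- bot.job_done(): hands the job in; it is judged then, once.
Trained networks look in a picture, given as the dict that the camera call returned (one of the last four; its "shot" number tells which), for a name from the list of things; names that differ only in an ending like _2 or _b are one class to them, and where a whole thing is asked for, a point or a joint stands for the part that bears it (a point fixed in the world has none). Each returns a list of dicts, best first, with "p" (0 to 1); they miss things now and then, are a little off and sometimes report something else, mostly with a low value. They report only what shows in the picture. A call takes as long as a camera call. They do not tell look-alikes from the thing itself.
- bot.find_in(picture, name): "xyz" ([x, y, z] in m, in the coordinates of the camera as it stood for that picture, good to about 4 mm: the middle of the surface that is visible of it).
- bot.regions_of(picture, name): "mask" (420x560 bool, what is visible of it).
- bot.place_of(picture, name): "xyz" ([x, y, z] in m, in the coordinates of the camera as it stood for that picture, good to about 4 mm: a listed point, or the origin of a listed thing).
The state is a dict: "clock": time; "joint_pos": joint angles; "joint_vel": joint speeds; "tau": joint torques, N m; "eef_pos": TCP position; "tool_rot": TCP orientation; "ft_force": force on the tool from outside, world axes, zero at the start; "ft_torque": the same for the moment, N m; "grip_width": finger opening in m; "grasp_force": force on a finger pad.
Only numpy, scipy, OpenCV 4.12 (cv2) and the standard library are available. Lean on these libraries where they do the work, as an engineer would, in place of code of your own. Each camera call takes 0.05 s, during which the arm holds its last target. There are 200 camera calls.

TASK

The strap slitter's knives are due for changing: turn the red key in the isolator box a quarter turn clockwise to its off stop, which frees it, lift it out, set it fully home in the lock in front of the slitter's clear hood, and let go of it. Then take a fresh grip and turn the key clockwise to its stop, so that the bolt draws back from the hood, and leave the key down in that lock. Leave everything else on the bench where it stands.

Things in the scene. Friction and masses are not known exactly. Their poses are not given: they have to be found in the camera images.
- key_bow (a point): Centre of the red bow (handle) of the loose key: 36 mm wide (along its x axis), 14 mm thick (y), 30 mm high; z up along the key's axis. It may be gripped across its thickness or its width. Under the bow: brass stem 14 mm across and 10 mm high, then the round collar. The key weighs about 90 g, looks the same after half a turn, and starts upright in the isolator, trapped.
- key_collar (a point): On the key's axis at the underside of its brass collar (36 mm across, 6 mm thick), 31 mm below the bow's centre; axes as the bow's. It lies on a lock's face, within 1 mm, when the key is home. Below the collar: neck 8 mm across and 8 mm long, then a flat foot 24 mm (along x) by 8 mm, ending in a lead-in tip 18 by 4 mm; the tip ends 26 mm below the collar.
- isolator: Isolator: fixed grey box 120 x 110 x 55 mm with a yellow lock boss 56 mm square on top; origin under the lock's axis, on the bench.
- slitter: Strap slitter, fixed, dark blue-grey, low; origin on the bench under the guard lock's axis. The guard lock (yellow boss 56 mm square) stands in front; the clear hood begins 70 mm from its axis along +x, is 137 mm high above the bench, with a handle to 154 mm; the machine is 240 mm wide behind there.
- isolator_face (a point): Centre of the isolator's lock face, 91 mm above the bench, z up. The key slot in the face, 32 x 15 mm, runs along its x axis. At the start the key's foot lies across it. The barrel under the face has a slot with a chamfered mouth and 2 mm play round the foot.
- guard_face (a point): Centre of the guard lock's face, 86 mm above the bench, z up. Its key slot, 32 x 15 mm, runs along its x axis, which points to the hood. The key enters only with its foot along the slot, either way round, sinks until the collar rests on the face, and is trapped once turned. The barrel under the face has a slot with a chamfered mouth and 2 mm play round the foot.
- isolator_lock (a joint): Turn of the isolator's barrel, rad, clockwise seen from above: 0 = on (key across the slot, trapped), 1.57 = off, at the stop, where the key lines up with the slot and lifts out. The key leads the barrel by up to about 0.17 rad of play. Friction about 0.05 N m, no spring. Green dot on the face: on; red dot: off.
- guard_lock (a joint): Turn of the guard lock's barrel, rad, clockwise seen from above: 0 = locked, in line with the slot (start); 2.09 (a third of a turn) = unlocked, at the stop. It draws the bolt with the red band back 20 mm from the hood. The key leads the barrel by up to about 0.17 rad of play. Friction about 0.05 N m, no spring. Red dot: locked; green: unlocked.
- slab: Bystander: dark stone setting slab, 110 x 180 x 20 mm, near the robot; origin under its centre.
- setter: Bystander: steel rivet setter, a rod 110 mm long and 12 mm thick, lying on the slab; origin under its centre.
- rivet_tray: Bystander: small wooden tray of brass rivets, 70 x 100 x 30 mm; origin under its centre.
- mallet: Bystander: beech mallet 240 mm long, 38 mm high, lying beyond the isolator; origin under its centre.
- glue_jar: Bystander: amber jar, 60 mm across and 75 mm high; origin under its centre.
- wax_tin: Bystander: brass tin, 68 mm across and 40 mm high; origin under its centre.
- strap_die: Bystander: steel strap-end cutting die, 75 x 30 x 30 mm; origin under its centre.
- thread_spool: Bystander: brown thread spool, 48 mm across and 55 mm high; origin under its centre.
Mind the look-alikes: they are no part of the job. Leave any purple or turquoise look-alike of the part that bears key_bow alone.

How it is judged:
By the outcome, as a careful person would: the job done as asked, in the order asked, and still so for the second after the job is handed in, with the robot touching nothing.
It also fails if it takes over 72 s, if anything falls off the work surface, if the arm or the gripper's body presses on something with over 40 N, if the wrist force passes 120 N, or if a joint passes its speed limit or range.

## Working session

There is one attempt and no reset: what is moved stays moved. The work goes in short steps, Python scripts to look and compute and a tool call to move; the robot and the scene stay as the last step left them, time stands still between calls to the robot, and variables do not carry over. Pictures are saved under pics/ and viewed, at most 10 in all, crops included, and the job is handed in when it is done.

Besides the shell and the picture viewer there is one more tool, called after "Emit:" by a JSON object that holds its "name" and its "arguments", one argument or row to a line. carry_out: Moves the arm, as the interface text tells. Its arguments: {"type":"object","properties":{"increments":{"type":"array","items":{"type":"number"}}},"required":["increments"]}

```bash
mkdir -p pics
cat > h.py <<'E'
from workcell import bot
import numpy as np, cv2
from scipy.spatial.transform import Rotation as R
def att(c):
    a=np.array(c["attitude"]); return a if a.shape==(3,3) else R.from_quat(a).as_matrix()
def w(c,p): return att(c)@np.array(p)+np.array(c["eye"])
def cloud(c):
    z=c["range_z"]; v,u=np.indices(z.shape); K=c["mtx"]
    P=np.stack([(u-K[0,2])/K[0,0]*z,(v-K[1,2])/K[1,1]*z,z],-1)
    return P@att(c).T+np.array(c["eye"])
def px(c,p):
    q=att(c).T@(np.array(p)-np.array(c["eye"])); q=c["mtx"]@q; return q[:2]/q[2]
E
python3 - <<'E'
from h import *
o=bot.get_obs(); print({k:np.round(v,3) for k,v in o.items()})
ims=[]
for n in("top","scene"):
    c=bot.camera(n); ims.append(c["pixels"]); print(n,np.round(c["eye"],3),np.round(c["attitude"],3))
    for t in("key_bow","key_collar","isolator_face","guard_face","isolator","slitter","mallet","glue_jar","wax_tin","rivet_tray","slab","strap_die","thread_spool"):
        for d in bot.place_of(c,t)[:4]:
            p=w(c,d["xyz"]); print(t,round(d["p"],2),np.round(p,3),np.round(px(c,p)))
    cv2.imwrite(f"pics/{n}0.png",c["pixels"])
E
```

```text
{'clock': np.float64(0.0), 'joint_pos': array([-1.194,  0.241,  0.004,  1.335, -0.   ,  1.571]), 'joint_vel': array([ 0.   ,  0.001,  0.   , -0.   ,  0.   ,  0.002]), 'tau': array([-1.0000e-03, -3.7231e+01,  2.5241e+01,  1.7000e-02, -0.0000e+00,
       -0.0000e+00]), 'eef_pos': array([ 0.184, -0.464,  0.23 ]), 'tool_rot': array([ 0.982,  0.187, -0.   , -0.001]), 'ft_force': array([ 0.324,  0.316, -0.367]), 'ft_torque': array([-0.002, -0.025, -0.058]), 'grasp_force': np.float64(0.0), 'grip_width': np.float64(0.085)}
top [0.247 0.003 1.623] [-0.684  0.722 -0.075  0.071]
key_bow 0.61 [0.422 0.261 0.06 ] [207. 261.]
key_bow 0.59 [0.418 0.195 0.059] [226. 262.]
key_bow 0.49 [0.533 0.272 0.12 ] [200. 227.]
key_bow 0.44 [0.548 0.161 0.059] [235. 224.]
key_collar 0.67 [0.532 0.268 0.091] [203. 228.]
key_collar 0.65 [0.548 0.157 0.026] [237. 226.]
key_collar 0.41 [0.421 0.261 0.025] [208. 262.]
key_collar 0.4 [0.425 0.186 0.026] [230. 260.]
isolator_face 0.55 [0.54  0.267 0.091] [203. 226.]
guard_face 0.85 [ 0.505 -0.241  0.089] [350. 229.]
isolator 0.75 [ 0.533  0.27  -0.002] [207. 233.]
iso
[... 795 characters left out ...]
 [340. 222.]
key_collar 0.63 [0.533 0.265 0.091] [376. 196.]
isolator_face 0.65 [0.529 0.269 0.091] [377. 195.]
isolator_face 0.4 [ 0.506 -0.241  0.089] [188. 211.]
isolator_face 0.25 [0.413 0.039 0.003] [286. 200.]
guard_face 0.57 [ 0.503 -0.24   0.09 ] [188. 210.]
isolator 0.95 [ 0.534  0.272 -0.   ] [373. 220.]
mallet 0.83 [0.69  0.284 0.   ] [397. 260.]
glue_jar 0.81 [ 0.387  0.45  -0.   ] [410. 181.]
wax_tin 0.83 [ 0.379 -0.469  0.002] [111. 213.]
rivet_tray 0.79 [ 0.529 -0.002  0.001] [279. 230.]
rivet_tray 0.62 [0.53  0.27  0.095] [377. 194.]
slab 0.96 [ 0.413  0.035 -0.003] [284. 202.]
strap_die 0.72 [ 0.524 -0.482 -0.001] [100. 251.]
thread_spool 0.62 [0.527 0.46  0.003] [432. 210.]
```

Run:
```python
import cv2,numpy as np
t=cv2.imread("pics/top0.png");s=cv2.imread("pics/scene0.png")
a=cv2.resize(t[160:310,130:430],(800,400),interpolation=cv2.INTER_CUBIC)
b=cv2.resize(s[130:330,280:430],(300,400))[:200]
cv2.imwrite("pics/c1.png",a)
l=cv2.resize(s[150:250,320:420],(400,400),interpolation=cv2.INTER_CUBIC); r=cv2.resize(s[150:250,140:240],(400,400),interpolation=cv2.INTER_CUBIC)
cv2.imwrite("pics/c2.png",np.hstack([l,r]))
```

```text
(no output)
```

View pics/c1.png

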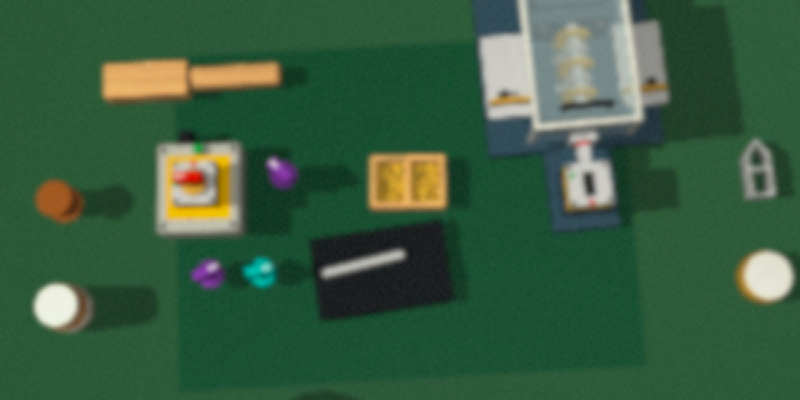

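View pics/c2.png

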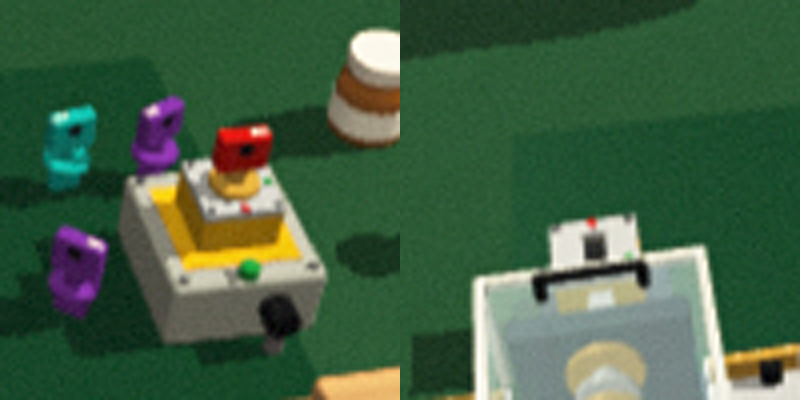

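The red bow, at scene pixel (380,188), top pixel (200,227), is the key: it stands in the isolator. The turquoise one at scene (337,185) and the purple ones at (359,182) and (340,213) are look-alikes. The guard lock is at top (350,229), its slot slightly tilted from world x. I'll go above the red key first.

```bash
cat >> h.py <<'E'
def plan(target,turn,n,pos=None,yaw=None):
    o=bot.get_obs(); p=np.array(o["eef_pos"] if pos is None else pos); M=R.from_quat(o["tool_rot"]).as_matrix()
    y=np.arctan2(M[1,0],M[0,0]) if yaw is None else yaw
    d=(np.array(target)-p)/n
    for i in range(n):
        c,s=np.cos(y),np.sin(y)
        print(np.round([100*(d[0]*c+d[1]*s),100*(d[0]*s-d[1]*c),-100*d[2],turn/n],3).tolist()); y-=turn/n
E
python3 -c "
from h import *
plan([.533,.269,.24],-4.335,25)"
```

```text
[2.378, -2.216, -0.035, -0.173]
[2.725, -1.773, -0.035, -0.173]
[2.99, -1.276, -0.035, -0.173]
[3.165, -0.741, -0.035, -0.173]
[3.246, -0.184, -0.035, -0.173]
[3.229, 0.379, -0.035, -0.173]
[3.115, 0.931, -0.035, -0.173]
[2.908, 1.454, -0.035, -0.173]
[2.613, 1.934, -0.035, -0.173]
[2.24, 2.356, -0.035, -0.173]
[1.8, 2.707, -0.035, -0.173]
[1.306, 2.977, -0.035, -0.173]
[0.773, 3.158, -0.035, -0.173]
[0.217, 3.244, -0.035, -0.173]
[-0.346, 3.232, -0.035, -0.173]
[-0.899, 3.124, -0.035, -0.173]
[-1.424, 2.922, -0.035, -0.173]
[-1.907, 2.633, -0.035, -0.173]
[-2.333, 2.264, -0.035, -0.173]
[-2.688, 1.828, -0.035, -0.173]
[-2.963, 1.337, -0.035, -0.173]
[-3.15, 0.805, -0.035, -0.173]
[-3.241, 0.25, -0.035, -0.173]
[-3.236, -0.313, -0.035, -0.173]
[-3.133, -0.867, -0.035, -0.173]
```

Emit:
{"name": "carry_out", "arguments": {
  "increments": [8.5,2.4,-2.2,0,-0.173,8.5,2.7,-1.8,0,-0.173,8.5,3.0,-1.3,0,-0.173,8.5,3.2,-0.7,0,-0.173,8.5,3.2,-0.2,-0.2,-0.173]
}}

```text
clock: 2.02
eef_pos: [0.2542, -0.3172, 0.2333]
tool_rot: [0.812, 0.584, 0.0, 0.0]
ft_force: [0.1, -0.2, 0.8]
grip_width: 0.0852
grasp_force: 0.0
```

Emit:
{"name": "carry_out", "arguments": {
  "increments": [8.5,3.2,0.4,0,-0.173,8.5,3.1,0.9,0,-0.173,8.5,2.9,1.5,0,-0.173,8.5,2.6,1.9,0,-0.173,8.5,2.2,2.4,-0.2,-0.173]
}}

```text
clock: 2.65
eef_pos: [0.3249, -0.1716, 0.2354]
tool_rot: [0.492, 0.87, 0.0, 0.0]
ft_force: [0.3, 0.2, -0.1]
grip_width: 0.0849
grasp_force: 0.0
```

```bash
python3 -c "
from h import *
o=bot.get_obs();print(o['clock'],np.round(o['joint_pos'],3),np.round(o['eef_pos'],3),o['tool_rot'])
M=R.from_quat(o['tool_rot']).as_matrix();y=np.arctan2(M[1,0],M[0,0]);print(y)
plan([.533,.269,.24],-((4.712-y)%6.283),15)"
```

```text
2.65 [-0.486 -0.026 -0.288  1.309 -0.     0.543] [ 0.325 -0.172  0.235] [4.92216301e-01 8.70472911e-01 3.37282818e-06 1.53800700e-04]
2.112324591098949
[1.802, 2.703, -0.031, -0.173]
[1.309, 2.973, -0.031, -0.173]
[0.776, 3.154, -0.031, -0.173]
[0.221, 3.241, -0.031, -0.173]
[-0.342, 3.23, -0.031, -0.173]
[-0.893, 3.123, -0.031, -0.173]
[-1.419, 2.922, -0.031, -0.173]
[-1.901, 2.634, -0.031, -0.173]
[-2.327, 2.266, -0.031, -0.173]
[-2.683, 1.831, -0.031, -0.173]
[-2.959, 1.341, -0.031, -0.173]
[-3.145, 0.811, -0.031, -0.173]
[-3.238, 0.256, -0.031, -0.173]
[-3.234, -0.306, -0.031, -0.173]
[-3.133, -0.859, -0.031, -0.173]
```

Emit:
{"name": "carry_out", "arguments": {
  "increments": [8.5,1.8,2.7,0,-0.173,8.5,1.3,3.0,0,-0.173,8.5,0.8,3.15,0,-0.173,8.5,0.2,3.25,0,-0.173,8.5,-0.35,3.25,0,-0.173]
}}

```text
clock: 3.28
eef_pos: [0.3957, -0.0248, 0.2355]
tool_rot: [0.082, 0.997, -0.0, 0.0]
ft_force: [0.4, 0.2, -0.0]
grip_width: 0.0852
grasp_force: 0.0
```

Emit:
{"name": "carry_out", "arguments": {
  "increments": [8.5,-0.9,3.1,0,-0.173,8.5,-1.4,2.9,0,-0.173,8.5,-1.9,2.6,0,-0.173,8.5,-2.3,2.3,0,-0.173,8.5,-2.7,1.8,0,-0.173]
}}

```text
clock: 3.9
eef_pos: [0.466, 0.1208, 0.2354]
tool_rot: [-0.343, 0.939, -0.0, 0.0]
ft_force: [0.8, 0.1, 1.3]
grip_width: 0.085
grasp_force: 0.0
```

Emit:
{"name": "carry_out", "arguments": {
  "increments": [8.5,-3.0,1.3,-0.1,-0.173,8.5,-3.15,0.8,-0.1,-0.173,8.5,-3.2,0.25,-0.1,-0.173,8.5,-3.2,-0.3,0,-0.173,8.5,-3.1,-0.9,0,-0.173]
}}

```text
clock: 4.53
eef_pos: [0.5375, 0.2658, 0.2382]
tool_rot: [-0.705, 0.709, -0.0, -0.0]
ft_force: [-0.0, -0.6, -0.9]
grip_width: 0.0852
grasp_force: 0.0
```

```bash
cat > look.py <<'E'
from h import *
import sys
o=bot.get_obs();M=R.from_quat(o['tool_rot']).as_matrix();print(o['clock'],np.round(o['joint_pos'],3),np.round(o['eef_pos'],4),'yaw',np.arctan2(M[1,0],M[0,0]))
c=bot.camera("wrist");print(np.round(c["eye"],3))
for t in sys.argv[2:]:
    for d in bot.place_of(c,t)[:2]:
        p=w(c,d["xyz"]);print(t,round(d["p"],2),np.round(p,4),np.round(px(c,p)))
im=c["pixels"].astype(int);P=cloud(c);ok=c["range_z"]>0
red=(im[...,2]>110)&(im[...,1]<60)&(im[...,0]<60)&ok
n,l,s,_=cv2.connectedComponentsWithStats(red.astype(np.uint8))
for i in range(1,n):
    if s[i,4]>25:
        q=P[l==i];top=q[q[:,2]>np.percentile(q[:,2],95)-.004] if s[i,4]>400 else q
        (a,b),(e,f),g=cv2.minAreaRect((top[:,:2]*1000).astype(np.float32))
        u,S,V=np.linalg.svd(top[:,:2]-top[:,:2].mean(0),full_matrices=False)
        print('red',s[i],np.round(top.mean(0),4),'rect mm',np.round([a,b,e,f,g],1),'axis ang',np.arctan2(V[0,1],V[0,0]))
cv2.imwrite("pics/"+sys.argv[1],c["pixels"]);np.savez("last.npz",im=c["pixels"],P=P)
E
python3 look.py w1.png key_bow key_collar isolator_face
```

```text
4.525 [ 0.459  0.441  0.309  1.439 -0.    -1.107] [0.5375 0.2658 0.2382] yaw -1.5756375153587259
[0.538 0.182 0.379]
key_bow 0.96 [0.5339 0.2723 0.1194] [285. 204.]
key_bow 0.92 [0.4211 0.2583 0.0557] [386. 173.]
key_collar 0.98 [0.5342 0.2712 0.0941] [284. 195.]
key_collar 0.73 [0.4164 0.1906 0.0259] [388. 107.]
isolator_face 0.9 [0.5323 0.2696 0.0918] [286. 192.]
```

View pics/w1.png

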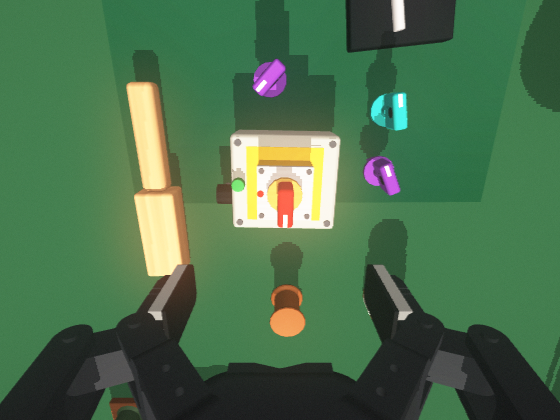

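The picture shows the red bow at (286,203) between the fingers, thin side along world x, with the red "off" dot at (260,194); the purple and turquoise look-alikes stand clear. Measuring its angle.

```bash
sed -i 's/^red=.*/red=(im[...,2]>100)\&(im[...,1]<.4*im[...,2])\&(im[...,0]<.4*im[...,2])\&ok/' look.py; python3 look.py w2.png key_bow isolator_face isolator
python3 - <<'E'
import numpy as np,cv2
d=np.load('last.npz');P=d['P']
for lo,hi in((.085,.096),(.05,.06)):
    m=(abs(P[...,2]-(lo+hi)/2)<(hi-lo)/2)&(abs(P[...,0]-.534)<.08)&(abs(P[...,1]-.27)<.08)
    q=(P[m][:,:2]*1000).astype(np.float32);print(len(q),cv2.minAreaRect(q))
E
```

```text
4.725 [ 0.459  0.44   0.306  1.438 -0.    -1.101] [0.5368 0.2651 0.2377] yaw -1.581814220500703
[0.537 0.182 0.379]
key_bow 0.96 [0.4202 0.2608 0.0575] [387. 175.]
key_bow 0.94 [0.5342 0.272  0.1205] [284. 205.]
isolator_face 0.9 [0.5309 0.2686 0.0897] [287. 192.]
isolator 0.93 [ 0.5323  0.2723 -0.0009] [284. 174.]
red [277 191  15  37 286] [0.5342 0.2721 0.1351] rect mm [534.1 271.4  33.7  12.4  89.4] axis ang 1.570113326473973
2260 ((534.1104736328125, 271.7503356933594), (56.49887466430664, 55.898834228515625), 88.63321685791016)
6202 ((534.04248046875, 271.2446594238281), (108.75224304199219, 118.92476654052734), 88.78815460205078)
```

Emit:
{"name": "carry_out", "arguments": {
  "increments": [8.5,-0.65,0.3,2.6,0,8.5,0,0,2.8,0,8.5,0,0,2.8,0,8.5,0,0,2.8,0,8.5,0,0,2.2,0]
}}

```text
clock: 5.55
eef_pos: [0.5337, 0.2704, 0.1056]
tool_rot: [-0.703, 0.711, 0.0, -0.0]
ft_force: [-1.3, 0.0, -0.1]
grip_width: 0.0847
grasp_force: 0.0
```

Emit:
{"name": "carry_out", "arguments": {
  "increments": [4,0,0,0,0,0,0,0,0,0,0,0,0,0,0,0,0,0,0,0,0,0,0,0,0]
}}

```text
clock: 6.18
eef_pos: [0.5348, 0.2718, 0.1076]
tool_rot: [-0.703, 0.711, -0.0, 0.001]
ft_force: [-0.5, -0.4, 5.0]
grip_width: 0.0128
grasp_force: 59.1
```

Emit:
{"name": "carry_out", "arguments": {
  "increments": [0,0,0,0,0,0,0,0,0,0,0,0,0,0,0,0,0,0,0,0,0,0,0,0,0]
}}

```text
clock: 6.8
eef_pos: [0.5348, 0.2718, 0.1076]
tool_rot: [-0.703, 0.711, -0.0, 0.001]
ft_force: [-0.3, -0.3, 5.6]
grip_width: 0.0128
grasp_force: 59.3
```

Emit:
{"name": "carry_out", "arguments": {
  "increments": [0,0,0,-0.1,0.16,0,0,0,0,0.16,0,0,0,0,0.16,0,0,0,0,0.16,0,0,0,0,0.16]
}}

```text
clock: 7.42
eef_pos: [0.5345, 0.2719, 0.1077]
tool_rot: [-0.369, 0.929, 0.0, 0.001]
ft_force: [0.0, 0.9, 2.2]
grip_width: 0.0129
grasp_force: 58.8
```

Emit:
{"name": "carry_out", "arguments": {
  "increments": [0,0,0,0,0.16,0,0,0,0,0.16,0,0,0,0,0.16,0,0,0,0,0.16,0,0,0,0,0.1]
}}

```text
clock: 8.05
eef_pos: [0.5349, 0.2706, 0.1077]
tool_rot: [-0.008, 1.0, -0.001, 0.001]
ft_force: [0.9, -2.9, 1.9]
grip_width: 0.0132
grasp_force: 58.9
```

```bash
cat > st.py <<'E'
from h import *
o=bot.get_obs();M=R.from_quat(o['tool_rot']).as_matrix();print(o['clock'],np.round(o['joint_pos'],3),np.round(o['eef_pos'],4),'yaw',np.arctan2(M[1,0],M[0,0]),np.round(o['ft_force'],1),np.round(o['ft_torque'],3),o['grip_width'])
E
python3 st.py
```

```text
8.05 [ 0.47   0.511  0.074  1.133 -0.002  0.453] [0.5349 0.2706 0.1077] yaw -3.125329112664892 [ 0.9 -2.9  1.9] [-0.529 -0.232  0.105] 0.013214610507911133
```

Emit:
{"name": "carry_out", "arguments": {
  "increments": [0,0,0,0,0.06,0,0,0,0,0.06,0,0,0,0,0.05,0,0,0,0,0.03,0,0,0,0,0]
}}

```text
clock: 8.68
eef_pos: [0.5348, 0.2704, 0.1077]
tool_rot: [0.09, 0.996, -0.001, 0.001]
ft_force: [2.1, -5.2, 3.9]
grip_width: 0.013
grasp_force: 59.1
```

```bash
python3 st.py
```

```text
8.675 [ 0.469  0.511  0.073  1.133 -0.002  0.65 ] [0.5348 0.2704 0.1077] yaw 2.9613464775610354 [ 2.1 -5.2  3.9] [-1.17  -0.429  0.097] 0.013015847856027324
```

Emit:
{"name": "carry_out", "arguments": {
  "increments": [0,0,0,0,0.04,0,0,0,0,0.04,0,0,0,0,0,0,0,0,0,0,0,0,0,0,0]
}}

```text
clock: 9.3
eef_pos: [0.5348, 0.2703, 0.1077]
tool_rot: [0.129, 0.992, -0.001, 0.001]
ft_force: [2.1, -5.7, 4.2]
grip_width: 0.013
grasp_force: 59.2
```

```bash
python3 st.py
```

```text
9.3 [ 0.469  0.511  0.073  1.133 -0.003  0.729] [0.5348 0.2703 0.1077] yaw 2.8821252347654696 [ 2.1 -5.7  4.2] [-1.283 -0.414  0.215] 0.012958092942048215
```

Emit:
{"name": "carry_out", "arguments": {
  "increments": [0,0,0,0,0.04,0,0,0,0,0.02,0,0,0,0,0,0,0,0,0,0,0,0,0,0,0]
}}

```text
clock: 9.93
eef_pos: [0.5346, 0.2702, 0.1077]
tool_rot: [0.158, 0.987, -0.001, 0.001]
ft_force: [1.8, -5.8, 4.7]
grip_width: 0.0132
grasp_force: 59.8
```

```bash
python3 st.py; python3 look.py w3.png key_bow
```

```text
9.925 [ 0.469  0.511  0.073  1.133 -0.003  0.788] [0.5346 0.2702 0.1077] yaw 2.8234402887161627 [ 1.8 -5.8  4.7] [-1.431 -0.385  0.754] 0.013186992186340995
9.925 [ 0.469  0.511  0.073  1.133 -0.003  0.788] [0.5346 0.2702 0.1077] yaw 2.8234402887161627
[0.455 0.298 0.249]
key_bow 0.88 [0.5342 0.2701 0.117 ] [276. 275.]
key_bow 0.85 [0.4166 0.193  0.0542] [96. 93.]
red [ 264  236   32   92 2303] [0.5308 0.273  0.135 ] rect mm [533.8 272.   13.8  35.6  71.3] axis ang -0.30598168629482747
```

View pics/w3.png

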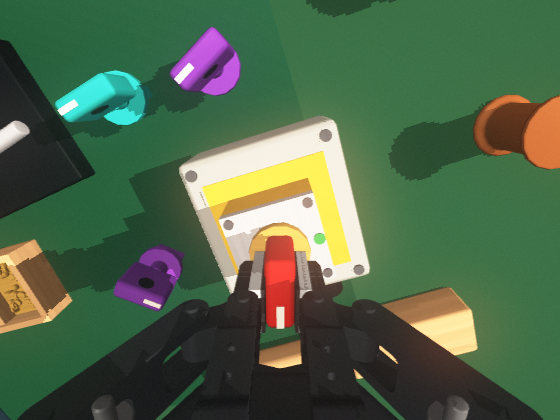

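The view shows the red bow at (281,280) held firm, pushed well past the line with torque 0.75 N m: the barrel is at its stop. Backing off the play and lifting gently.

Emit:
{"name": "carry_out", "arguments": {
  "increments": [0,0,0.0,0,-0.1,0,0,0,0,-0.1,0,0,0,0,-0.1,0,0,0,0,0,0,0,0,0,0]
}}

```text
clock: 10.65
eef_pos: [0.5343, 0.272, 0.1076]
tool_rot: [0.01, 1.0, 0.001, 0.0]
ft_force: [0.3, -0.8, 4.1]
grip_width: 0.0128
grasp_force: 59.1
```

Emit:
{"name": "carry_out", "arguments": {
  "increments": [0,0,0,-0.2,0,0,0,0,-0.3,0,0,0,0,-0.3,0,0,0,0,-0.3,0,0,0,0,-0.3,0]
}}

```text
clock: 11.28
eef_pos: [0.5341, 0.2714, 0.1215]
tool_rot: [0.01, 1.0, 0.0, -0.0]
ft_force: [-0.0, -0.0, -1.5]
grip_width: 0.013
grasp_force: 58.5
```

```bash
python3 st.py
```

```text
11.275 [0.47  0.5   0.094 1.165 0.    0.49 ] [0.5341 0.2714 0.1215] yaw 3.121724029248109 [-0.  -0.  -1.5] [-0.001  0.044 -0.001] 0.013011393428320233
```

Emit:
{"name": "carry_out", "arguments": {
  "increments": [0,0,0,-2,0,0,0,0,-3,0,0,0,0,-4,0,0,0.2,-4.5,0,0,0,0.2,-4.7,0,0]
}}

```text
clock: 11.9
eef_pos: [0.5286, 0.1792, 0.2122]
tool_rot: [0.009, 1.0, 0.0, 0.001]
ft_force: [1.2, -0.3, -0.6]
grip_width: 0.0133
grasp_force: 58.8
```

Emit:
{"name": "carry_out", "arguments": {
  "increments": [0,0.2,-5,0,0,0,0.2,-5,0,0,0,0.2,-5,0,0,0,0.2,-5,0,0,0,0.2,-5,0,0]
}}

```text
clock: 12.52
eef_pos: [0.5131, -0.0718, 0.2117]
tool_rot: [0.01, 1.0, -0.0, 0.0]
ft_force: [0.7, 0.8, -0.5]
grip_width: 0.0133
grasp_force: 58.8
```

Emit:
{"name": "carry_out", "arguments": {
  "increments": [0,0.2,-5,0,0,0,0.2,-5,0,0,0,0.1,-5,0,0,0,0,-2,0,0,0,0,0,0,0]
}}

```text
clock: 13.15
eef_pos: [0.5048, -0.2412, 0.2112]
tool_rot: [0.011, 1.0, 0.0, -0.0]
ft_force: [-0.1, 0.9, -0.9]
grip_width: 0.0127
grasp_force: 58.9
```

```bash
cat > g.py <<'E'
from h import *
import sys
c=bot.camera(sys.argv[1]);print(np.round(c["eye"],4))
for t in("guard_face","slitter","key_bow","key_collar"):
    for d in bot.place_of(c,t)[:2]:
        p=w(c,d["xyz"]);print(t,round(d["p"],2),np.round(p,4),np.round(px(c,p)))
P=cloud(c);m=(abs(P[...,2]-.086)<.005)&(abs(P[...,0]-.505)<.04)&(abs(P[...,1]+.243)<.04)
q=(P[m][:,:2]*1000).astype(np.float32);print(len(q),cv2.minAreaRect(q))
cv2.imwrite("pics/"+sys.argv[2],c["pixels"])
E
python3 st.py; python3 g.py top t2.png; python3 g.py wrist w4.png; python3 look.py w5.png key_bow
```

```text
13.15 [-0.446  0.368  0.129  1.332  0.    -0.424] [ 0.5048 -0.2412  0.2112] yaw 3.1194493195152164 [-0.1  0.9 -0.9] [ 0.078 -0.03  -0.011] 0.012710134761341712
[0.2466 0.0033 1.6227]
guard_face 0.7 [ 0.5031 -0.242   0.0883] [351. 229.]
slitter 0.88 [ 0.5077 -0.246   0.0009] [348. 232.]
slitter 0.45 [ 0.3885  0.4517 -0.0019] [156. 275.]
key_bow 0.66 [0.5507 0.1638 0.0562] [234. 223.]
key_bow 0.63 [0.4166 0.1948 0.0598] [226. 262.]
key_collar 0.67 [0.4212 0.1892 0.0255] [229. 261.]
key_collar 0.51 [0.5496 0.1579 0.0224] [237. 225.]
33 ((515.1436157226562, -220.87673950195312), (17.700016021728516, 35.49404525756836), 84.28612518310547)
[ 0.4216 -0.2361  0.3525]
guard_face 0.88 [ 0.5065 -0.2413  0.0836] [275. 196.]
key_bow 0.79 [ 0.5049 -0.2391  0.2237] [276. 278.]
key_bow 0.16 [ 0.5048 -0.2374 -0.004 ] [279. 173.]
key_collar 0.67 [ 0.5033 -0.2371  0.1984] [280. 251.]
2883 ((505.471435546875, -240.02931213378906), (56.771156311035156, 56.02223587036133), 2.148735284805298)
13.65 [-0.443  0.367  0.128  1.332  0.    -0.424] [ 0.5052 -0.2395  0.2114] yaw 3.1228738787310504
[ 0.422 -0.237  0.352]
key_bow 0.7 [ 0.5049 -0.2364  0.2243] [283. 279.]
red [274 167   6   7  34] [ 0.4809 -0.2406  0.0854] rect mm [ 481.2 -240.6    4.5    5.8   88.9] axis ang 0.0742292133620991
red [ 264  236   32   91 2393] [ 0.501  -0.2382  0.2388] rect mm [ 504.2 -238.1   13.7   36.4   89.9] axis ang -0.027469982277623383
```

View pics/w4.png

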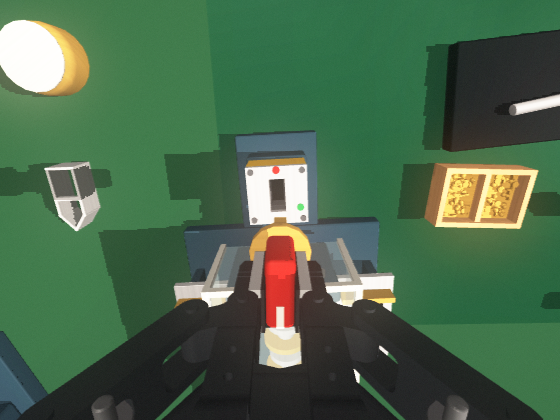

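The guard lock's white face is at (278,190), its dark slot at (278,195) running up and down in the image (along world x), red dot at (275,170); the key hangs straight at (281,280). Measuring slot against key.

```bash
cat > slot.py <<'E'
from h import *
o=bot.get_obs();print(np.round(o["eef_pos"],4))
c=bot.camera("wrist");im=c["pixels"].astype(int);K=c["mtx"];A=att(c);e=np.array(c["eye"])
v,u=np.indices(im.shape[:2]);r=np.stack([(u-K[0,2])/K[0,0],(v-K[1,2])/K[1,1],np.ones(u.shape)],-1)@A.T
def pl(z): return e+r*((z-e[2])/r[...,2])[...,None]
Q=pl(.086);near=(abs(Q[...,0]-.505)<.023)&(abs(Q[...,1]+.24)<.02)
g=im.max(-1);lab,n=None,0
n,l,s,ce=cv2.connectedComponentsWithStats((near&(g<95)).astype(np.uint8))
i=1+np.argmax(s[1:,4]);q=(Q[l==i][:,:2]*1000).astype(np.float32);print('slot',s[i],cv2.minAreaRect(q))
P=cloud(c);m=(abs(P[...,2]-.086)<.004)&(abs(P[...,0]-.505)<.04)&(abs(P[...,1]+.24)<.04)
n,l,s,ce=cv2.connectedComponentsWithStats(m.astype(np.uint8));i=1+np.argmax(s[1:,4]);print('face',cv2.minAreaRect((P[l==i][:,:2]*1000).astype(np.float32)),P[l==i][:,2].mean())
red=(im[...,2]>100)&(im[...,1]<.4*im[...,2])&(im[...,0]<.4*im[...,2])&(P[...,2]>.13)
q=P[red];t=q[q[:,2]>np.percentile(q[:,2],95)-.004];print('key',cv2.minAreaRect((t[:,:2]*1000).astype(np.float32)),t[:,2].max())
E
python3 slot.py
```

```text
[ 0.5051 -0.2398  0.2114]
slot [271 179  14  23 255] ((499.8199768066406, -239.6217803955078), (20.31383514404297, 11.858447074890137), 4.194758415222168)
face ((505.37872314453125, -239.96026611328125), (56.33521270751953, 56.022499084472656), 2.3496217727661133) 0.08444899582058016
key ((471.6300964355469, -238.42266845703125), (100.28665924072266, 13.754260063171387), 0.06652221828699112) 0.35239592877405207
```

Emit:
{"name": "carry_out", "arguments": {
  "increments": [0,-0.07,-0.09,1.5,-0.06,0,0,0,2,0,0,0,0,2,0,0,0,0,1.6,0,0,0,0,0,0]
}}

```text
clock: 14.42
eef_pos: [0.5046, -0.2406, 0.1389]
tool_rot: [-0.02, 1.0, 0.001, -0.002]
ft_force: [-0.2, 0.2, -1.2]
grip_width: 0.0134
grasp_force: 58.8
```

Emit:
{"name": "carry_out", "arguments": {
  "increments": [0,0,0,0.4,0,0,0,0,0.4,0,0,0,0,0.4,0,0,0,0,0.4,0,0,0,0,0.3,0]
}}

```text
clock: 15.05
eef_pos: [0.5056, -0.2411, 0.121]
tool_rot: [-0.02, 1.0, 0.0, -0.0]
ft_force: [-0.2, 0.2, -1.0]
grip_width: 0.0129
grasp_force: 58.8
```

```bash
python3 st.py
```

```text
15.05 [-0.445  0.428 -0.024  1.119 -0.    -0.485] [ 0.5056 -0.2411  0.121 ] yaw -3.101434696424887 [-0.2  0.2 -1. ] [0.019 0.021 0.025] 0.012941181016961643
```

Emit:
{"name": "carry_out", "arguments": {
  "increments": [0,0,0,0.4,0,0,0,0,0.4,0,0,0,0,0.4,0,0,0,0,0.3,0,0,0,0,0.15,0]
}}

```text
clock: 15.68
eef_pos: [0.5056, -0.241, 0.1045]
tool_rot: [-0.02, 1.0, 0.0, -0.0]
ft_force: [0.3, -0.4, -0.3]
grip_width: 0.0134
grasp_force: 58.8
```

Emit:
{"name": "carry_out", "arguments": {
  "increments": [0,0,0,0.15,0,0,0,0,0.1,0,0,0,0,0,0,0,0,0,0,0,0,0,0,0,0]
}}

```text
clock: 16.3
eef_pos: [0.5058, -0.2411, 0.1027]
tool_rot: [-0.02, 1.0, -0.0, 0.0]
ft_force: [-1.2, 0.1, 3.2]
grip_width: 0.0129
grasp_force: 59.1
```

```bash
python3 st.py
```

```text
16.3 [-0.445  0.444 -0.051  1.076  0.    -0.485] [ 0.5058 -0.2411  0.1027] yaw -3.1014245612016413 [-1.2  0.1  3.2] [0.159 0.262 0.03 ] 0.012909032012487253
```

Emit:
{"name": "carry_out", "arguments": {
  "increments": [6,0,0,0,0,6,0,0,0,0,6,0,0,0,0,6,0,0,0,0,6,0,0,0,0]
}}

```text
clock: 16.92
eef_pos: [0.5057, -0.2411, 0.1022]
tool_rot: [-0.02, 1.0, 0.0, -0.0]
ft_force: [-0.7, 0.4, 0.0]
grip_width: 0.0602
grasp_force: 0.0
```

Emit:
{"name": "carry_out", "arguments": {
  "increments": [6,0,0,-1,0,6,0,0,-1.5,0,6,0,0,-1.5,0,6,0,0,0,0,6,0,0,0,0]
}}

```text
clock: 17.55
eef_pos: [0.5057, -0.241, 0.1424]
tool_rot: [-0.02, 1.0, -0.0, 0.0]
ft_force: [-0.4, 0.8, -0.4]
grip_width: 0.0602
grasp_force: 0.0
```

```bash
python3 st.py; python3 look.py w6.png key_bow key_collar guard_face
```

```text
17.55 [-0.445  0.41   0.008  1.169  0.    -0.485] [ 0.5057 -0.241   0.1424] yaw -3.1013094390290106 [-0.4  0.8 -0.4] [0.017 0.004 0.015] 0.060175424405741446
17.55 [-0.445  0.41   0.008  1.169  0.    -0.485] [ 0.5057 -0.241   0.1424] yaw -3.1013094390290106
[ 0.422 -0.243  0.283]
key_bow 0.68 [ 0.5053 -0.2428  0.113 ] [275. 241.]
key_collar 0.59 [ 0.5047 -0.2377  0.0861] [283. 223.]
red [269 233  22  46 344] [ 0.5095 -0.2412  0.1301] rect mm [ 507.1 -239.7   28.9   12.4    1.7] axis ang 0.2715960042249588
red [270 283  19   4  75] [ 0.564  -0.2379  0.0736] rect mm [ 563.5 -238.     4.8   14.7    2.6] axis ang 1.5997302860630165
```

View pics/w6.png

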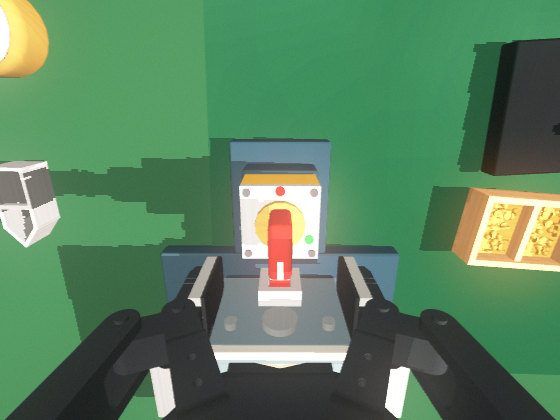

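Key is home and free: bow at (280,248), collar flat on the face at (280,222), red dot (280,191). Taking the fresh grip.

Emit:
{"name": "carry_out", "arguments": {
  "increments": [6,0,0,1.5,0,6,0,0,1.5,0,6,0,0,0.8,0,6,0,0,0,0,0,0,0,0,0]
}}

```text
clock: 18.38
eef_pos: [0.5059, -0.2412, 0.1045]
tool_rot: [-0.02, 1.0, -0.0, 0.0]
ft_force: [0.2, -0.8, 0.8]
grip_width: 0.043
grasp_force: 0.0
```

Emit:
{"name": "carry_out", "arguments": {
  "increments": [0,0,0,0,0,0,0,0,0,0,0,0,0,0,0,0,0,0,0,0.1,0,0,0,0,0.16]
}}

```text
clock: 19.0
eef_pos: [0.5061, -0.2416, 0.105]
tool_rot: [0.112, 0.994, -0.001, 0.001]
ft_force: [0.8, -0.9, 2.5]
grip_width: 0.0134
grasp_force: 59.7
```

Emit:
{"name": "carry_out", "arguments": {
  "increments": [0,0,0,0,0.16,0,0,0,0,0.16,0,0,0,0,0.16,0,0,0,0,0.16,0,0,0,0,0.16]
}}

```text
clock: 19.62
eef_pos: [0.5053, -0.2423, 0.105]
tool_rot: [0.491, 0.871, -0.001, 0.001]
ft_force: [-2.8, -3.1, 3.2]
grip_width: 0.0132
grasp_force: 59.8
```

Emit:
{"name": "carry_out", "arguments": {
  "increments": [0,0,0,0,0.16,0,0,0,0,0.16,0,0,0,0,0.16,0,0,0,0,0.16,0,0,0,0,0.16]
}}

```text
clock: 20.25
eef_pos: [0.5043, -0.2424, 0.1051]
tool_rot: [0.791, 0.611, -0.002, 0.0]
ft_force: [-3.9, -3.4, 6.3]
grip_width: 0.0131
grasp_force: 60.1
```

Emit:
{"name": "carry_out", "arguments": {
  "increments": [0,0,0,0,0.1,0,0,0,0,0.1,0,0,0,0,0.06,0,0,0,0,0,0,0,0,0,0]
}}

```text
clock: 20.88
eef_pos: [0.5041, -0.2422, 0.105]
tool_rot: [0.863, 0.506, -0.002, 0.0]
ft_force: [-5.0, -2.3, 6.2]
grip_width: 0.0128
grasp_force: 60.2
```

```bash
python3 st.py
```

```text
20.875 [-0.446  0.441 -0.048  1.083 -0.004  1.635] [ 0.5041 -0.2422  0.105 ] yaw 1.0606378684314626 [-5.  -2.3  6.2] [-0.43  1.15  0.04] 0.012772195294368252
```

Emit:
{"name": "carry_out", "arguments": {
  "increments": [0,0,0,0,0.06,0,0,0,0,0.06,0,0,0,0,0.05,0,0,0,0,0.05,0,0,0,0,0]
}}

```text
clock: 21.5
eef_pos: [0.5039, -0.242, 0.1051]
tool_rot: [0.913, 0.408, -0.002, 0.0]
ft_force: [-5.0, -2.5, 7.3]
grip_width: 0.0127
grasp_force: 60.3
```

```bash
python3 st.py
```

```text
21.5 [-0.446  0.441 -0.048  1.083 -0.003  1.854] [ 0.5039 -0.242   0.1051] yaw 0.8414138297682346 [-5.  -2.5  7.3] [-0.358  1.276  0.328] 0.012709424173340216
```

Torque is rising toward the stop; a bit more to confirm.

Emit:
{"name": "carry_out", "arguments": {
  "increments": [0,0,0,0,0.04,0,0,0,0,0.02,0,0,0,0,0,0,0,0,0,0,0,0,0,0,0]
}}

```text
clock: 22.12
eef_pos: [0.5038, -0.2418, 0.105]
tool_rot: [0.924, 0.382, -0.002, 0.0]
ft_force: [-6.1, -1.7, 7.8]
grip_width: 0.0129
grasp_force: 60.9
```

```bash
python3 st.py
```

```text
22.125 [-0.446  0.441 -0.049  1.083 -0.003  1.913] [ 0.5038 -0.2418  0.105 ] yaw 0.7830604932878886 [-6.1 -1.7  7.8] [-0.348  1.283  0.773] 0.012857192970910977
```

Emit:
{"name": "carry_out", "arguments": {
  "increments": [0,0,0,0,-0.08,0,0,0,0,0,6,0,0,0,0,6,0,0,0,0,6,0,0,0,0]
}}

```text
clock: 22.75
eef_pos: [0.5059, -0.241, 0.1041]
tool_rot: [0.909, 0.418, 0.0, -0.0]
ft_force: [-0.1, 0.7, 0.1]
grip_width: 0.0599
grasp_force: 0.0
```

Emit:
{"name": "carry_out", "arguments": {
  "increments": [6,0,0,0,0,6,0,0,-2,0,6,0,0,-4,0,6,0,0,-4,0,6,0,0,-3,0]
}}

```text
clock: 23.38
eef_pos: [0.5062, -0.2412, 0.2362]
tool_rot: [0.909, 0.418, 0.001, 0.001]
ft_force: [0.2, -1.2, -0.2]
grip_width: 0.06
grasp_force: 0.0
```

```bash
python3 st.py; python3 look.py w7.png key_bow key_collar
python3 - <<'E'
from h import *
a=bot.camera("top")["pixels"];b=bot.camera("scene")["pixels"];wr=cv2.imread("pics/w7.png")
f=lambda x:cv2.resize(x,(266,260),interpolation=cv2.INTER_CUBIC)
cv2.imwrite("pics/end.png",np.hstack([cv2.resize(wr,(500,375)),np.vstack([cv2.resize(a[160:310,130:430],(300,187)),cv2.resize(b[130:290,80:450],(300,188))])]))
E
```

```text
23.375 [-0.445  0.359  0.181  1.391  0.     1.835] [ 0.5062 -0.2412  0.2362] yaw 0.8618620131534496 [ 0.2 -1.2 -0.2] [ 0.001 -0.039 -0.01 ] 0.05999359357573207
23.375 [-0.445  0.359  0.181  1.391  0.     1.835] [ 0.5062 -0.2412  0.2362] yaw 0.8618620131534496
[ 0.562 -0.176  0.377]
key_bow 0.84 [ 0.5072 -0.2401  0.1131] [280. 198.]
key_collar 0.77 [ 0.5033 -0.2375  0.0877] [275. 190.]
key_collar 0.74 [0.4234 0.0609 0.0184] [28.  9.]
red [297 150  20  21 202] [ 0.5456 -0.2371  0.0717] rect mm [ 545.1 -244.6   31.3   12.6   85.2] axis ang -1.6046530839357238
red [270 177  17  45 570] [ 0.5078 -0.2371  0.13  ] rect mm [ 506.3 -238.9   34.2   12.9   51.8] axis ang -2.2400681082870317
red [258 203   6   6  29] [ 0.4809 -0.2407  0.0853] rect mm [ 480.8 -240.5    5.9    5.2   45.7] axis ang -2.4486017017599684
```

View pics/end.png

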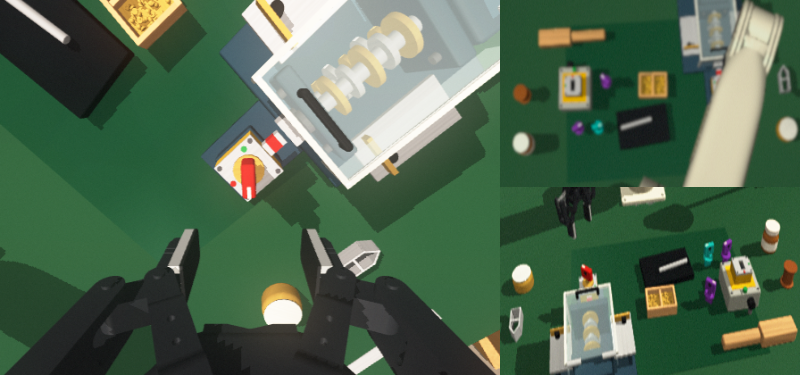

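The key stands down in the guard lock at wrist (248,178). The bolt's red band at (275,140) has moved back about 19 mm, and the bystanders are unmoved.

```bash
python3 -c "
from workcell import bot
print(bot.job_done())"
```

```text
the job is handed in; nothing more can be done
None
```

I turned the red key to the isolator's off stop and moved it to the guard lock. There I released it, took a fresh grip and turned it to the stop. The bolt drew back about 19 mm (by camera), the key is still down in the lock, and the job was handed in with the last motion ending at about 23 s; no score came back.

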